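# Load the crimp dies into the die shoe and shut its gate

## Task

Load the three steel dies into the T-slot of the die shoe: slide each in from the open end with its foot under the lips and its fin upright, the tall one first, then the short plain one, then the one with the notched top, until all three are fully home against the stop with no gaps between them. Then swing the gate fully shut behind them, let go, and leave the other things on the bench where they are.

Things in the scene. Friction and masses are not known exactly. Their poses are not given: they have to be found in the camera images.
- shoe: die shoe, fixed to the bench: a dark steel bed 215 x 120 mm with a T-slot along its x axis. Origin on the bench under the middle of the slot's mouth; x points into the slot towards the stop, z up. Slot floor and apron are 20 mm above the bench; the tops of the two aluminium lips 38 mm above the bench
- shoe_mouth (a point): middle of the slot's floor at its open end; axes as the shoe. The slot is 54 mm wide, 12 mm from floor to the underside of the two lips; the lips are 6 mm thick and leave a 20 mm wide opening in the middle for the fins; 111 mm deep from mouth to stop
- shoe_stop (a point): middle of the slot's floor at the face of the aluminium stop block (rises 40 mm above the floor), 111 mm in from the mouth; axes as the shoe
- shoe_apron (a point): middle of the open apron's floor, 40 mm before the mouth: where to set a die down before sliding it in; axes as the shoe. The apron is 80 mm long, with two guide strips 8 mm high that narrow from about 85 mm apart to 54 mm at the mouth
- die_tall: tall plain steel die, 0.4 kg: foot 44 (x) x 50 (y) x 8 mm, on it an upright fin 12 mm thick (y), 44 mm long (x), top 75 mm above the underside; origin under the middle of its foot; x runs along the fin, z up; the same either way round. Grip the fin across its thickness, fingertips at least 22 mm above the underside so that they clear the lips
- die_short: short plain steel die, 0.2 kg: foot 28 (x) x 50 (y) x 8 mm, fin 12 mm thick, 28 mm long, top 50 mm above the underside; origin under the middle of its foot; x runs along the fin, z up; the same either way round
- die_notched: steel die with a square notch 16 mm wide and 20 mm deep in the top of its fin, 0.3 kg: foot 38 (x) x 50 (y) x 8 mm, fin 12 mm thick, 38 mm long, top 64 mm above the underside; origin under the middle of its foot; x runs along the fin, z up; the same either way round
- gate (a joint): angle of the gate, a flat steel bar that swings in the level on a pivot at the left (+y) corner of the mouth: 0 = shut across the mouth (6 mm of play to the three dies when home); at 1.57 it points back along the shoe's -x; at 2.5 fully open, off to the left. Stiff: it stays where it is left; under 1 N at its post moves it
- gate_pivot (a point): on the gate's pivot axis, 46 mm above the bench, at shoe x -9 mm, y +50 mm
- gate_post (a point): top centre of the gate's upright round black handle post, 12 mm thick, 44 mm tall, 97 mm from the pivot; its top is 90 mm above the bench, 70 mm above the apron. Shut, it stands at shoe x -9 mm, y -47 mm
- housing0: small loose white connector housing, 24 x 16 x 10 mm, a bystander; origin under its middle
- housing1: small loose white connector housing, 24 x 16 x 10 mm, a bystander; origin under its middle
- housing2: small loose white connector housing, 24 x 16 x 10 mm, a bystander; origin under its middle
- screwdriver: loose screwdriver, a bystander; origin at its underside, near its middle
- hex_key: loose dark hex key, 90 x 28 mm, 6 mm thick, a bystander
- oil_jar: brown jar, 52 mm wide, 75 mm tall, a bystander
- terminal_reel: cardboard reel, 110 mm wide, 22 mm thick, lying flat, a bystander

How it is judged:
By the outcome, as a careful person would: the job done as asked, in the order asked, and still so for the second after the job is handed in, with the robot touching nothing.
It also fails if it takes over 72 s, if anything falls off the work surface, if the arm or the gripper's body presses on something with over 40 N, if the wrist force passes 120 N, or if a joint passes its speed limit or range.

## Robot

A 6-joint arm with a two-finger parallel gripper is mounted at the origin on the work surface. World frame = base frame: x ahead of the robot, y to its left, z up, the work surface at z = 0. Lengths are in m, angles in degrees, forces in N, time in s.
With the tool pointing down it reaches from about 0.325 to 0.875 m from the base axis. Payload 4.4 kg.
Tool frame: the origin (TCP) lies at the very end of the fingers, on their centre line; the grasp point (between the pads) lies 19 mm behind it; z points along the fingers, y is the line along which they close (so a half turn about z gives the same grasp; the last joint's range is limited). The gripper opens to 85 mm and grips with 20 to 120 N. Pads are 22 mm wide; open, the fingers measure 114 mm over their backs; the gripper's body (76 mm by 85 mm) begins 54 mm behind the grasp point. The pads swing forward as they close: fully open they stand 13 mm farther back than shut.
Start: joints at [61.049, 11.837, 88.321, -0, 79.842, -8.623], TCP at [0.2, 0.539, 0.196] pointing down, gripper open.
Joint ranges: [-156.59, 156.59], [-49.26, 127.26], [12.9, 141.05], [-63.56, 243.56], [4.71, 150.69], [-161.64, 161.64]. Speed limits (degrees/s): [159.86, 159.86, 180, 180, 180, 180].

## Interface

Orientations are given as [roll, pitch, yaw] about the fixed x, y, z axes, in that order (R = Rz(yaw) Ry(pitch) Rx(roll)).
In Python, from station import manip, imaging, status gives the robot as it stands (manip), with the cameras (imaging) and the readings (status).
- The arm moves only by the shell command python3 jog.py 'ROWS' [FORCE]. ROWS is a JSON list of rows, 1 to 10 of them, each of 7 numbers: a rotation vector rx, ry, rz in degrees, then dx, dy, dz in m, then the finger opening in m; each row is the pose to reach, as a shift and turn from the pose commanded when the command began, along the tool's axes at that moment; what a row does not reach only later rows make up. A row lasts 1/12 s, in which the tool goes at most 0.0417 m and 7.16 degrees, less where a joint would pass 70% of its speed; a pose out of reach is approached as far as the arm can. The fingers move at their own pace and stop on an object; FORCE is the grip in N (left out, the last holds). Time passes only in rows, so rows that do not move let the fingers close. It prints the time, the measured TCP pose, the force, the opening and the grip force at its end.
- status.get_obs(): the state, without advancing time (a new reading comes with each control period).
- imaging.grab_frame(name): name is "side" or "top"; returns the picture (384x512x3 uint8, red, green, blue); there is no depth.
- imaging.calibration(name): a dict with "mtx" (3x3 intrinsics, pixels), "eye" and "rotation" of the camera in the world. Camera axes: x right, y down, z forward; pixel columns grow to the right and rows downward; lengths in m; the calibration is good to about 2 mm. A picture is of the moment at which its call begins. calibration takes no time and is no camera call.
- manip.close_job(): hands the job in; it is judged then, once.
The state is a dict: "time_s": time; "joint_pos": joint angles; "qvel": joint speeds; "tau": joint torques, N m; "eef_pos": TCP position; "orientation": TCP orientation; "contact_force": force on the tool from outside, world axes, zero at the start; "ft_torque": the same for the moment, N m; "gripper_width": finger opening in m; "grasp_force": force on a finger pad.
Only numpy, scipy, OpenCV 4.12 (cv2) and the standard library are available. Lean on these libraries where they do the work, as an engineer would, in place of code of your own. Each camera call takes 0.05 s, during which the arm holds its last target. There are 200 camera calls.

## Working session

There is one attempt and no reset: what is moved stays moved. The work goes in short steps, Python scripts to look and compute and a shell command to move; the robot and the scene stay as the last step left them, time stands still between calls to the robot, and variables do not carry over. Pictures are saved under pics/ and viewed, at most 10 in all, crops included, and the job is handed in when it is done.

```bash
ls; mkdir -p pics; python3 - <<'E'
from station import manip, imaging, status
import cv2
for n in("top","side"):
    im=imaging.grab_frame(n); cv2.imwrite(f"pics/{n}0.png",cv2.cvtColor(im,cv2.COLOR_RGB2BGR))
    c=imaging.calibration(n); print(n,c)
print(status.get_obs())
E
```

```text
jog.py
pics
station.py
top {'mtx': array([[412.47725643,   0.        , 259.65672157],
       [  0.        , 412.47725643, 203.75016143],
       [  0.        ,   0.        ,   1.        ]]), 'eye': array([0.30767121, 0.04994101, 1.41650507]), 'rotation': array([-171.90198533,    0.68472612,  -90.47723228])}
side {'mtx': array([[355.68720385,   0.        , 259.67862186],
       [  0.        , 355.68720385, 196.06971299],
       [  0.        ,   0.        ,   1.        ]]), 'eye': array([ 0.32589047, -0.67038828,  0.72626667]), 'rotation': array([-131.59277037,    0.73164008,  -14.1760359 ])}
{'time_s': 0.1, 'joint_pos': array([ 6.10484123e+01,  1.18837037e+01,  8.83991540e+01, -2.11217306e-04,
        7.98412330e+01, -8.62119766e+00]), 'qvel': array([-0.07435707, -0.0372366 , -0.21128589,  0.01022858,  0.06322151,
        0.10628965]), 'tau': array([-1.44015055e-03, -3.84090650e+01, -2.92549163e+01, -4.17534275e-04,
        4.84988006e-03,  1.39791517e-06]), 'eef_pos': array([0.19938683, 0.53849187, 0.19477795]), 'orientation': array([-1.79877280e+02, -1.83958486e-02,  1.59669628e+02]), 'contact_force': array([-0.03376957, -0.29106437,  0.54841608]), 'ft_torque': array([-0.04137723, -0.04354328,  0.00026802]), 'grasp_force': 0.0, 'gripper_width': 0.08565060846036547}
```

View pics/top0.png

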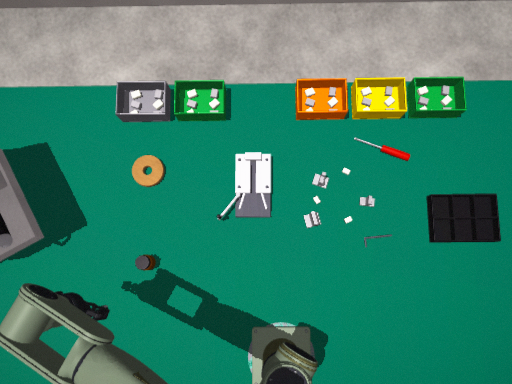

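View pics/side0.png

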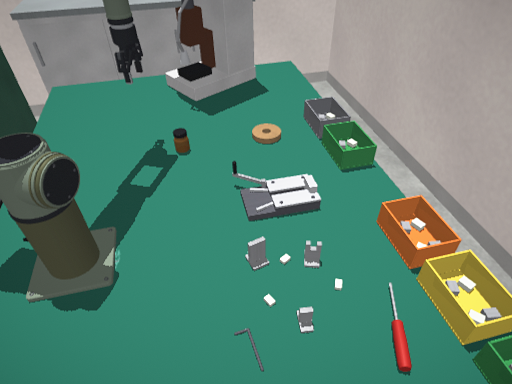

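Top view: shoe at about (253,185), with its mouth facing the robot (down) and the gate post at (220,216). The dies are near (320,180), (367,201) and (312,219). I'll enlarge this area and the matching part of the side view.

```bash
cat > h.py <<'E'
import numpy as np, cv2
from scipy.spatial.transform import Rotation as R
from station import manip, imaging, status
def cam(n):
    c=imaging.calibration(n); return c["mtx"],c["eye"],R.from_euler('xyz',c["rotation"],degrees=True).as_matrix()
def ray(n,u,v,z):
    K,e,r=cam(n); d=r@np.linalg.solve(K,[u,v,1]); return e+d*(z-e[2])/d[2]
def proj(n,p):
    K,e,r=cam(n); q=K@(r.T@(np.array(p)-e)); return q[:2]/q[2]
def two(a,b):
    A=[];B=[]
    M=np.zeros((3,3));y=np.zeros(3)
    for n,(u,v) in(("top",a),("side",b)):
        K,e,r=cam(n); d=r@np.linalg.solve(K,[u,v,1]); d/=np.linalg.norm(d); P=np.eye(3)-np.outer(d,d); M+=P; y+=P@e
    return np.linalg.solve(M,y)
def shot(n,f,c0,r0,w,h,s):
    im=cv2.cvtColor(imaging.grab_frame(n),cv2.COLOR_RGB2BGR); cv2.imwrite(f"pics/{f}_raw.png",im)
    cv2.imwrite(f"pics/{f}.png",cv2.resize(im[r0:r0+h,c0:c0+w],None,fx=s,fy=s,interpolation=cv2.INTER_CUBIC))
def yaw():  # obs summary
    o=status.get_obs(); print(o["time_s"],o["eef_pos"].round(4),o["orientation"].round(2),o["gripper_width"])
E
python3 - <<'E'
from h import *
shot("top","t1",210,145,180,110,4.4)
shot("side","s1",225,155,140,190,3.1)
E
```

```text
(no output)
```

View pics/t1.png

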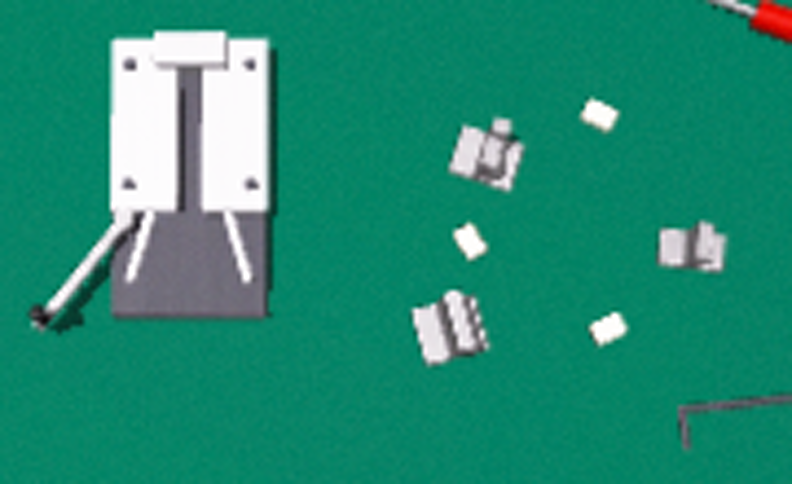

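View pics/s1.png

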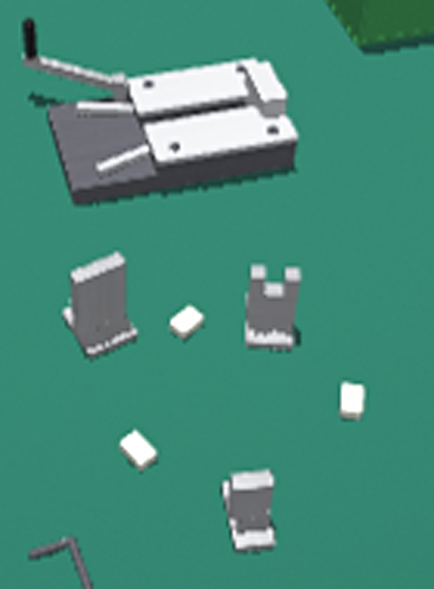

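The top crop shows the shoe lips as white, with the mouth edge at crop row 211 and the gate post at (40,316). The tall die is at (450,328), the notched at (488,155) and the short at (692,248). The side crop shows the fin tops: tall (98,266), notched (275,272), short (251,479). Next I'll measure with masks.

```bash
python3 - <<'E'
from h import *
def comps(n,f,roi,lo,hi=256,sat=40,amin=8):
    im=cv2.imread(f"pics/{f}_raw.png"); c0,r0,w,h=roi; s=4
    b=cv2.resize(im[r0:r0+h,c0:c0+w],None,fx=s,fy=s,interpolation=cv2.INTER_CUBIC).astype(int)
    m=((b.max(2)-b.min(2)<sat)&(b.mean(2)>=lo)&(b.mean(2)<hi)).astype(np.uint8)
    out=[]
    for c in cv2.findContours(m,cv2.RETR_EXTERNAL,cv2.CHAIN_APPROX_NONE)[0]:
        if cv2.contourArea(c)<amin*s*s: continue
        c=(c.reshape(-1,2)+.5)/s-.5+[c0,r0]; out.append(c)
    return out
def rect(n,c,z):
    p=np.array([ray(n,u,v,z)[:2] for u,v in c],np.float32)*1000
    r=cv2.minAreaRect(p); return p,np.round(r[0],1),np.round(r[1],1),round(r[2],1)
print("lips top"); 
for c in comps("top","t1",(230,148,45,60),200):
    p,*r=rect("top",c,.038); print(r, c.min(0),c.max(0))
print("lips side")
for c in comps("side","s1",(235,170,95,50),200):
    p,*r=rect("side",c,.038); print(r,c.min(0),c.max(0))
print("bed top")
for c in comps("top","t1",(230,148,45,75),60,256):
    p,*r=rect("top",c,.03); print(r)
print("dies top bright")
for c in comps("top","t1",(300,165,85,70),110):
    p,*r=rect("top",c,.008); print(r,c.mean(0))
print("fin tops side")
for nm,roi,z in(("tall",(240,232,32,20),.075),("notch",(302,236,24,18),.064),("short",(296,303,22,12),.05)):
    for lo in(165,185):
      for c in comps("side","s1",roi,lo,amin=4):
        p,*r=rect("side",c,z); print(nm,lo,r,c.mean(0))
im=cv2.imread("pics/s1_raw.png").mean(2).astype(int)
print(im[234:252,246:268]); 
E
```

```text
lips top
[array([584.6,  53.9]), array([ 49.2, 186.3]), 89.3] [255.375 153.625] [269.875 207.375]
[array([589.8, 113.2]), array([ 87. , 199.1]), 83.4] [229.625 151.875] [260.375 207.375]
lips side
[array([510.4,  41.7]), array([53. ,  8.3]), 15.5] [256.125 201.625] [272.375 209.125]
[array([607.3,  53.9]), array([ 52.5, 135.4]), 89.4] [271.625 188.875] [320.125 206.125]
[array([511.4, 116.9]), array([ 8.7, 51.7]), 72.2] [249.625 187.875] [266.875 189.875]
[array([598.3, 123.9]), array([ 52.1, 115.8]), 89.2] [265.875 174.875] [304.375 190.625]
[array([673.7, 115.8]), array([27.8, 67.2]), 2.0] [301.875 173.625] [316.625 187.125]
bed topTraceback (most recent call last):
  File "<stdin>", line 22, in <module>
  File "<stdin>", line 12, in rect
  File "h.py", line 7, in ray
    K,e,r=cam(n); d=r@np.linalg.solve(K,[u,v,1]); return e+d*(z-e[2])/d[2]
          ~~~^^^
  File "h.py", line 5, in cam
    c=imaging.calibration(n); return c["mtx"],c["eye"],R.from_euler('xyz',c["rotation"],degrees=True).as_matrix()
ValueError: time passes only in moves, steps and waits
```

```bash
python3 - <<'E'
s=open('h.py').read()
s=s.replace('def cam(n):\n    c=imaging.calibration(n); return','_C={n:imaging.calibration(n) for n in("top","side")}\ndef cam(n):\n    c=_C[n]; return')
s+='''
def comps(f,roi,lo,hi=256,sat=40,amin=8,ext=cv2.RETR_EXTERNAL):
    im=cv2.imread(f"pics/{f}_raw.png"); c0,r0,w,h=roi; s=4
    b=cv2.resize(im[r0:r0+h,c0:c0+w],None,fx=s,fy=s,interpolation=cv2.INTER_CUBIC).astype(int)
    m=((b.max(2)-b.min(2)<sat)&(b.mean(2)>=lo)&(b.mean(2)<hi)).astype(np.uint8)
    out=[]
    for c in cv2.findContours(m,ext,cv2.CHAIN_APPROX_NONE)[0]:
        if cv2.contourArea(c)<amin*s*s: continue
        out.append((c.reshape(-1,2)+.5)/s-.5+[c0,r0])
    return out
def rect(n,c,z):
    p=np.array([ray(n,u,v,z)[:2] for u,v in c],np.float32)*1000
    r=cv2.minAreaRect(p); return p,np.round(r[0],1),np.round(r[1],1),round(r[2],1)
'''
open('h.py','w').write(s)
E
python3 - <<'E'
from h import *
print("bolts")
for n,f,roi in(("top","t1",(233,156,40,34)),("side","s1",(265,172,55,34))):
  for c in comps(f,roi,0,170,amin=.7):
    if len(c)<60: print(n,c.mean(0).round(2),len(c),(ray(n,*c.mean(0),.038)*1000).round(1))
print("bed top")
for c in comps("t1",(230,148,45,75),50):
    p,*r=rect("top",c,.02); print(r)
print("dies top bright")
for c in comps("t1",(300,165,85,70),100):
    p,*r=rect("top",c,.008); print(r,c.mean(0).round(1))
print("fin tops side")
for nm,roi,z in(("tall",(240,232,32,20),.075),("notch",(302,236,24,18),.064),("short",(296,303,22,12),.05)):
    for lo in(140,160,180):
      for c in comps("s1",roi,lo,amin=3):
        p,*r=rect("side",c,z); print(nm,lo,r,c.mean(0).round(1))
print("post", comps("s1",(228,158,14,18),0,60)and [c.mean(0) for c in comps("s1",(228,158,14,18),0,60)],[c.mean(0) for c in comps("t1",(212,208,16,16),0,60)])
E
```

```text
bolts
top [266.78 186.52] 28 [562.8  40.1  38. ]
top [238.88 186.53] 26 [563.8 134.9  38. ]
top [260.73 159.25] 16 [658.   59.8  38. ]
top [266.4  159.22] 25 [657.9  40.4  38. ]
top [239.18 159.32] 30 [658.6 133.7  38. ]
side [280.98 201.9 ] 30 [560.   43.5  38. ]
side [312.57 196.6 ] 35 [655.   41.6  38. ]
side [272.4  181.72] 30 [560.9 137.5  38. ]
bed top
[array([575.9,  95.7]), array([141.9, 227.4]), 89.0]
dies top bright
[array([ 451.3, -235.7]), array([18.2, 26.8]), 25.9] [347.7 219.3]
[array([ 448.5, -100.2]), array([46.1, 24.2]), 14.6] [307.9 220.4]
[array([ 458.7, -124.7]), array([50.2, 25.7]), 13.8] [315.2 217.9]
[array([ 514.4, -289.8]), array([24.1, 29.2]), 83.6] [362.7 200.8]
[array([ 521.1, -130.4]), array([26.5, 18.9]), 29.9] [316.4 199.5]
[array([ 515.1, -316.7]), array([24. , 38.1]), 84.7] [370.5 201.1]
[array([ 594.5, -147.8]), array([51.4, 54.4]), 70.2] [320.6 180.3]
[array([ 621.3, -235.3]), array([25.5, 19.6]), 62.2] [345.7 170.7]
fin tops side
tall 140 [array([ 449.3, -112.6]), array([44.7, 14.4]), 14.4] [256.  240.9]
tall 160 [array([ 449.2, -112.3]), array([44
[... 608 characters left out ...]
ray([10.9, 13.7]), 75.2] [312.9 247.9]
notch 180 [array([ 597.7, -148.7]), array([11.2, 10.4]), 75.2] [318.9 242.9]
notch 180 [array([ 572.4, -139.9]), array([10.4, 10.2]), 75.2] [307.7 242.3]
short 140 [array([ 491. , -304.5]), array([10.6,  4.7]), 71.4] [297.6 312.3]
short 140 [array([ 510.1, -303.2]), array([13.7, 29. ]), 81.7] [305.9 309.5]
short 160 [array([ 491. , -304.5]), array([10.6,  3.7]), 71.4] [297.5 312.2]
short 160 [array([ 510.2, -303. ]), array([13. , 28.6]), 81.9] [305.9 309.5]
short 180 [array([ 491. , -304.5]), array([10.5,  3.7]), 71.4] [297.5 312.2]
short 180 [array([ 510.3, -303.1]), array([12.1, 28. ]), 81.5] [305.9 309.5]
post [array([234.19481982, 167.07545045])] []
```

```bash
cat >> h.py <<'E'
def go(x,y,z,yaw):
    o=status.get_obs(); a=R.from_euler('xyz',o["orientation"],degrees=True); b=R.from_euler('xyz',[180,0,yaw],degrees=True)
    v=(a.inv()*b).as_rotvec(degrees=True); d=a.inv().apply(np.array([x,y,z])-o["eef_pos"])
    print("rot",v.round(1),"d",d.round(4),"rows",np.linalg.norm(d)/.0417,np.linalg.norm(v)/7.16,"t",o["time_s"])
SH=np.array([.5405,.089]); SY=-.6
def shoe(x,y):  # shoe mm -> world m
    c,s=np.cos(np.radians(SY)),np.sin(np.radians(SY)); return SH+np.array([c*x-s*y,s*x+c*y])/1000
E
python3 - <<'E'
from h import *
go(.4506,-.1136,.13,194.5)
for c in comps("s1",(228,158,14,18),0,60): print(c.min(0),c.max(0))
for c in comps("t1",(212,208,20,16),0,70,amin=2): print(c.mean(0),c.min(0),c.max(0))
E
```

```text
rot [ -0.1  -0.  -34.8] d [-0.4621 -0.5244  0.0658] rows 16.835170097936704 4.864393190312762 t 0.2
[232.125 160.875] [236.375 173.375]
[218.75431034 216.25431034] [216.625 214.125] [221.125 218.375]
```

```bash
python3 jog.py '[[0,0,-35,-0.462,-0.524,0.0,0.085],[0,0,-35,-0.462,-0.524,0.0,0.085],[0,0,-35,-0.462,-0.524,0.0,0.085],[0,0,-35,-0.462,-0.524,0.0,0.085],[0,0,-35,-0.462,-0.524,0.0,0.085],[0,0,-35,-0.462,-0.524,0.0,0.085],[0,0,-35,-0.462,-0.524,0.0,0.085],[0,0,-35,-0.462,-0.524,0.0,0.085],[0,0,-35,-0.462,-0.524,0.0,0.085],[0,0,-35,-0.462,-0.524,0.0,0.085]]' 60; python3 -c "
from h import *
go(.4506,-.1136,.12,194.5)"
```

```text
time_s: 1.03
eef_pos: [0.3449, 0.1618, 0.1961]
orientation: [-180.0, 0.0, -165.3]
contact_force: [0.5, -0.2, -0.1]
gripper_width: 0.0853
grasp_force: 0.0
rot [-0.   0.   0.2] d [-0.0322 -0.2933  0.0761] rows 7.306476503590061 0.02994008036368965 t 1.0333
```

```bash
python3 jog.py '[[0,0,0,-0.032,-0.293,0.076,0.085],[0,0,0,-0.032,-0.293,0.076,0.085],[0,0,0,-0.032,-0.293,0.076,0.085],[0,0,0,-0.032,-0.293,0.076,0.085],[0,0,0,-0.032,-0.293,0.076,0.085],[0,0,0,-0.032,-0.293,0.076,0.085],[0,0,0,-0.032,-0.293,0.076,0.085],[0,0,0,-0.032,-0.293,0.076,0.085],[0,0,0,-0.032,-0.293,0.076,0.085],[0,0,0,-0.032,-0.293,0.076,0.085]]'; python3 -c "
from h import *
go(.4506,-.1136,.027,194.5)
shot('side','s2',200,150,160,150,4)
shot('top','t2',270,170,90,80,4)"
```

```text
time_s: 1.87
eef_pos: [0.4495, -0.1117, 0.1195]
orientation: [179.9, -0.1, -165.4]
contact_force: [-0.3, 0.7, -0.9]
gripper_width: 0.0851
grasp_force: 0.0
rot [ 0.1 -0.1  0.1] d [-0.0007 -0.0023  0.0925] rows 2.2194480274010884 0.019197825933379185 t 1.8667
```

View pics/s2.png

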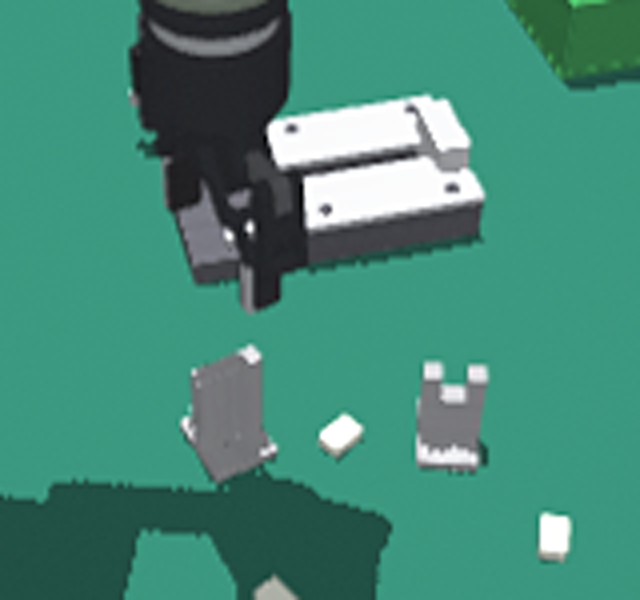

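The side view shows the open gripper aligned above the tall die, with a fingertip at (260,300) and the fin top at (225,360) in the crop. I'll descend and grip.

```bash
python3 jog.py '[[0,0,0,-0.001,-0.002,0.04,0.085],[0,0,0,-0.001,-0.002,0.08,0.085],[0,0,0,-0.001,-0.002,0.093,0.085],[0,0,0,-0.001,-0.002,0.093,0.085],[0,0,0,-0.001,-0.002,0.093,0.01],[0,0,0,-0.001,-0.002,0.093,0.01],[0,0,0,-0.001,-0.002,0.093,0.01],[0,0,0,-0.001,-0.002,0.093,0.01],[0,0,0,-0.001,-0.002,0.093,0.01],[0,0,0,-0.001,-0.002,0.093,0.01]]' 60; python3 -c "
from h import *
go(*shoe(-45,0),.09,179.4)"
```

```text
time_s: 2.8
eef_pos: [0.4522, -0.1136, 0.0279]
orientation: [-180.0, 0.1, -165.3]
contact_force: [0.5, 1.6, 3.5]
gripper_width: 0.0119
grasp_force: 3.7
rot [-0.   0.1 15.3] d [-0.0934  0.1854 -0.0621] rows 5.196298936412046 2.1321549888631384 t 2.8
```

```bash
python3 jog.py '[[0,0,0,0,0,0,0.01],[0,0,0,0,0,-0.035,0.01],[0,0,0,0,0,-0.065,0.01],[0,0,15.3,-0.093,0.185,-0.065,0.01],[0,0,15.3,-0.093,0.185,-0.065,0.01],[0,0,15.3,-0.093,0.185,-0.065,0.01],[0,0,15.3,-0.093,0.185,-0.065,0.01],[0,0,15.3,-0.093,0.185,-0.065,0.01],[0,0,15.3,-0.093,0.185,-0.065,0.01],[0,0,15.3,-0.093,0.185,-0.065,0.01]]'; python3 -c "
from h import *
go(*shoe(-45,0),.05,179.4)
shot('top','t3',220,140,70,95,6)
shot('side','s3',215,150,130,90,6)"
```

```text
time_s: 3.63
eef_pos: [0.4939, 0.0921, 0.091]
orientation: [180.0, -0.1, 179.7]
contact_force: [0.7, -0.4, -2.8]
gripper_width: 0.0108
grasp_force: 38.6
rot [ 0.  -0.1  0.3] d [-0.0017 -0.0027  0.041 ] rows 0.9871289122382421 0.03829709000438369 t 3.6333
```

View pics/s3.png

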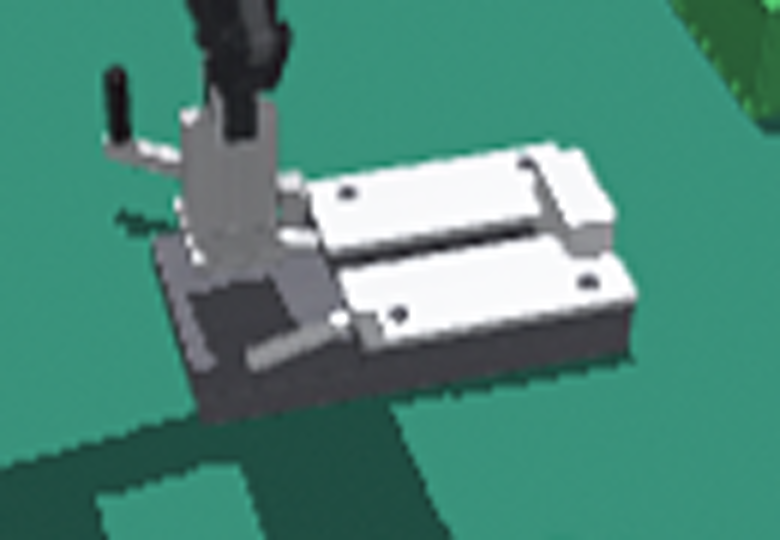

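The die hangs upright above the apron, its fin at about (228,190) in the crop and in line with the slot at (430,245). I'll lower it and start the slide.

```bash
python3 jog.py '[[0,0,0.3,-0.002,-0.0027,0.03,0.01],[0,0,0.3,-0.002,-0.0027,0.041,0.01],[0,0,0.3,-0.002,-0.0027,0.042,0.01],[0,0,0.3,-0.002,-0.0027,0.042,0.01]]'; python3 -c "
from h import *
go(*shoe(0,0),.05,179.4)"
```

```text
time_s: 4.07
eef_pos: [0.4952, 0.0851, 0.0489]
orientation: [-180.0, -0.2, 179.0]
contact_force: [0.2, -0.8, -3.7]
gripper_width: 0.0105
grasp_force: 39.5
rot [-0.  -0.2 -0.4] d [-0.0452  0.0047 -0.0012] rows 1.0902692761781965 0.06753029922438793 t 4.0667
```

```bash
python3 jog.py '[[0,0,0,0,0,0,0.01],[0,0,0,0,0,0,0.01],[0,0,0,0,0,0,0.01]]'; python3 -c "
from h import *
go(*shoe(0,0),.05,179.4)"
```

```text
time_s: 4.32
eef_pos: [0.4968, 0.0861, 0.0504]
orientation: [-180.0, 0.0, 179.0]
contact_force: [-1.3, -0.2, -4.6]
gripper_width: 0.0109
grasp_force: 39.5
rot [-0.   0.  -0.4] d [-0.0437  0.0036  0.0004] rows 1.0511483910071606 0.050321758180647616 t 4.3167
```

```bash
python3 jog.py '[[0,0,-0.4,-0.002,0.003,0.001,0.01],[0,0,-0.4,-0.008,0.003,0.001,0.01],[0,0,-0.4,-0.016,0.003,0.001,0.01],[0,0,-0.4,-0.024,0.003,0.001,0.01],[0,0,-0.4,-0.032,0.003,0.001,0.01],[0,0,-0.4,-0.04,0.003,0.001,0.01],[0,0,-0.4,-0.04,0.003,0.001,0.01]]'; python3 -c "
from h import *
go(*shoe(89,0),.05,179.4)"
```

```text
time_s: 4.9
eef_pos: [0.5394, 0.0886, 0.0495]
orientation: [-180.0, 0.2, 179.5]
contact_force: [0.6, 0.2, -3.2]
gripper_width: 0.0106
grasp_force: 39.5
rot [-0.   0.2  0.1] d [-0.0901  0.0004 -0.0002] rows 2.1597164652165612 0.02561525475081666 t 4.9
```

```bash
python3 jog.py '[[0,0,0,-0.01,0,0,0.01],[0,0,0,-0.022,0,0,0.01],[0,0,0,-0.034,0,0,0.01],[0,0,0,-0.046,0,0,0.01],[0,0,0,-0.058,0,0,0.01],[0,0,0,-0.07,0,0,0.01],[0,0,0,-0.08,0,0,0.01],[0,0,0,-0.084,0,0,0.01],[0,0,0,-0.084,0,0,0.01]]'; python3 -c "
from h import *
go(*shoe(89,0),.05,179.4)"
```

```text
time_s: 5.65
eef_pos: [0.6217, 0.0879, 0.0488]
orientation: [-180.0, 0.0, 179.5]
contact_force: [-0.7, 0.2, -3.6]
gripper_width: 0.0109
grasp_force: 39.5
rot [-0.   0.   0.1] d [-0.0078  0.0003 -0.0011] rows 0.19008408932204376 0.009199524495781913 t 5.65
```

```bash
python3 jog.py '[[0,0,0,-0.003,0,0,0.01],[0,0,0,-0.006,0,0,0.01],[0,0,0,-0.008,0,0,0.01],[0,0,0,-0.008,0,0,0.01]]';python3 jog.py '[[0,0,0,-0.002,0,0,0.01],[0,0,0,-0.002,0,0,0.01]]'; python3 jog.py '[[0,0,0,-0.002,0,0,0.01],[0,0,0,-0.002,0,0,0.01]]'
```

```text
time_s: 5.98
eef_pos: [0.6289, 0.0879, 0.0491]
orientation: [-180.0, 0.0, 179.5]
contact_force: [-0.4, -0.4, -3.9]
gripper_width: 0.0105
grasp_force: 39.5
time_s: 6.15
eef_pos: [0.6308, 0.0879, 0.0491]
orientation: [-180.0, 0.0, 179.5]
contact_force: [0.1, -0.3, -4.0]
gripper_width: 0.0106
grasp_force: 39.5
time_s: 6.32
eef_pos: [0.6329, 0.0879, 0.0491]
orientation: [-180.0, 0.0, 179.5]
contact_force: [-0.1, -0.2, -2.4]
gripper_width: 0.011
grasp_force: 39.5
```

```bash
for i in 1 ; do python3 jog.py '[[0,0,0,-0.002,0,0,0.01],[0,0,0,-0.002,0,0,0.01]]'; python3 jog.py '[[0,0,0,-0.002,0,0,0.01],[0,0,0,-0.002,0,0,0.01]]'; done | grep -E "pos|contact"; python3 -c "
from h import *
shot('side','s4',240,140,110,80,7)"
```

```text
eef_pos: [0.6331, 0.0879, 0.0486]
contact_force: [-4.2, -0.4, -2.1]
eef_pos: [0.6332, 0.088, 0.0481]
contact_force: [-8.5, -0.2, -1.1]
```

View pics/s4.png

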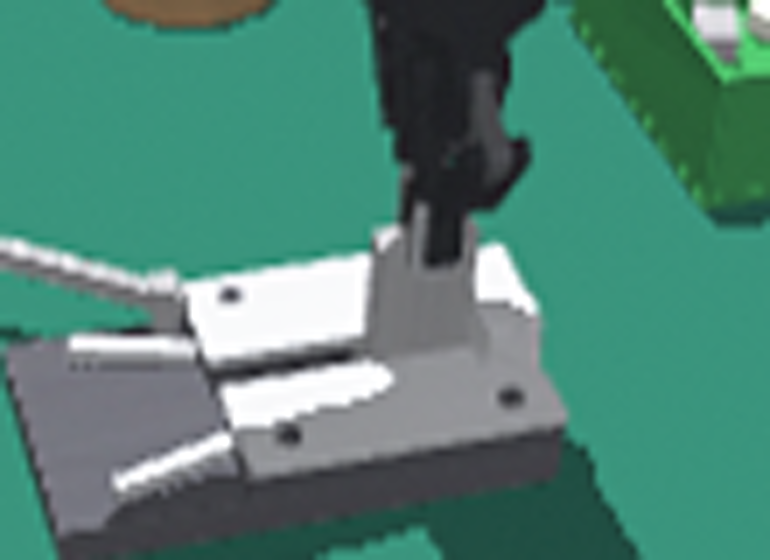

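Side view: the tall die stands upright in the slot against the stop, fin at (425,290) in the crop, and the push force confirms contact. I'll release and go to the short die.

```bash
python3 jog.py '[[0,0,0,0,0,0,0.04],[0,0,0,0,0,0,0.04],[0,0,0,0,0,0,0.04],[0,0,0,0,0,-0.03,0.04],[0,0,0,0,0,-0.07,0.04],[0,0,0,0,0,-0.09,0.04],[0,0,0,0,0,-0.09,0.04]]'; python3 -c "
from h import *
go(.5116,-.3043,.12,171.7)"
```

```text
time_s: 7.28
eef_pos: [0.643, 0.0879, 0.1478]
orientation: [180.0, 0.9, 179.5]
contact_force: [1.5, 0.7, 0.6]
gripper_width: 0.0399
grasp_force: 0.0
rot [0.1 0.9 7.8] d [ 0.1282 -0.3934  0.0256] rows 9.941104359254554 1.0933748049525671 t 7.2833
```

```bash
python3 jog.py '[[0,0,7.8,0.12,-0.393,0.01,0.085],[0,0,7.8,0.12,-0.393,0.01,0.085],[0,0,7.8,0.12,-0.393,0.01,0.085],[0,0,7.8,0.12,-0.393,0.01,0.085],[0,0,7.8,0.12,-0.393,0.01,0.085],[0,0,7.8,0.12,-0.393,0.01,0.085],[0,0,7.8,0.12,-0.393,0.01,0.085],[0,0,7.8,0.12,-0.393,0.01,0.085],[0,0,7.8,0.12,-0.393,0.01,0.085],[0,0,7.8,0.12,-0.393,0.01,0.085]]' >/dev/null; python3 jog.py '[[0,0,0,0,0,0,0.085],[0,0,0,0,0,0,0.085],[0,0,0,0,0,0,0.085],[0,0,0,0,0,0,0.085]]'; python3 -c "
from h import *
go(.5116,-.3043,.0255,171.7)
shot('top','t5',220,140,70,95,6)
for c in comps('t5',(340,190,50,25),100):
    p,*r=rect('top',c,.008); print(r,c.mean(0).round(1))"
```

```text
time_s: 8.45
eef_pos: [0.5135, -0.3029, 0.129]
orientation: [180.0, 0.0, 171.7]
contact_force: [-0.3, -0.2, 0.5]
gripper_width: 0.0853
grasp_force: 0.0
rot [0. 0. 0.] d [ 0.0018 -0.0017  0.1035] rows 2.482789623331121 0.007403336321723873 t 8.45
[array([ 472.2, -333.2]), array([38.4,  9.5]), 89.4] [376.  213.5]
[array([ 515. , -285.5]), array([15.3, 28.2]), 81.7] [361.  200.3]
[array([ 512. , -327.1]), array([107.9,  85.6]), 87.5] [374.8 202.8]
```

```bash
python3 jog.py '[[0,0,0,0.002,-0.002,0.04,0.085],[0,0,0,0.002,-0.002,0.08,0.085],[0,0,0,0.002,-0.002,0.103,0.085],[0,0,0,0.002,-0.002,0.103,0.085],[0,0,0,0.002,-0.002,0.103,0.01],[0,0,0,0.002,-0.002,0.103,0.01],[0,0,0,0.002,-0.002,0.103,0.01],[0,0,0,0.002,-0.002,0.103,0.01],[0,0,0,0.002,-0.002,0.103,0.01],[0,0,0,0.002,-0.002,0.103,0.01]]' 60; python3 jog.py '[[0,0,0,0,0,0,0.01],[0,0,0,0,0,0,0.01],[0,0,0,0,0,0,0.01]]';python3 -c "
from h import *
go(*shoe(-45,0),.09,179.4)"
```

```text
time_s: 9.33
eef_pos: [0.5115, -0.3064, 0.0274]
orientation: [-179.9, 0.1, 171.7]
contact_force: [0.1, -0.1, -0.6]
gripper_width: 0.012
grasp_force: 0.0
time_s: 9.58
eef_pos: [0.5107, -0.3058, 0.0261]
orientation: [-180.0, 0.0, 171.7]
contact_force: [-0.1, -0.8, 1.0]
gripper_width: 0.0101
grasp_force: 0.0
rot [-0.   0.  -7.7] d [ 0.0723  0.3889 -0.0639] rows 9.608367820155056 1.0805560921726078 t 9.5833
```

Grip force is 0, so I missed or lost the fin. I'll look.

```bash
python3 -c "
from h import *
shot('side','s6',270,260,80,75,7)"
```

```text
(no output)
```

View pics/s6.png

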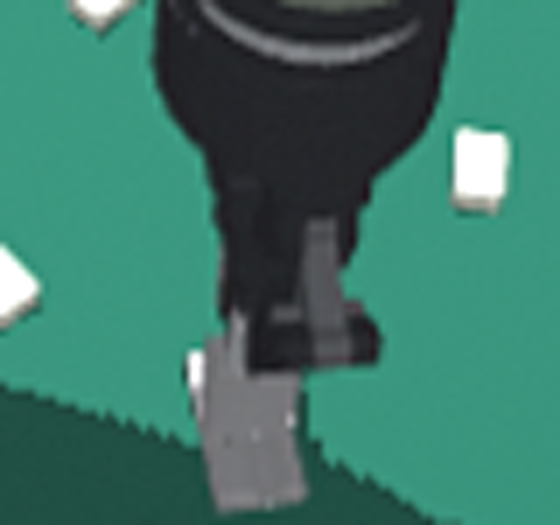

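```bash
python3 jog.py '[[0,0,0,0,0,0,0.0],[0,0,0,0,0,0,0.0]]' 60; python3 -c "
from h import *
print([(proj('side',p)-[270,260])*7 for p in ([.5107,-.3058,.026],[.5107,-.3058,.05],[.5107,-.303,.05],[.5107,-.303,.0])])
print([(proj('side',p)-[240,140])*7 for p in ([.6332,.088,.048],[.6332,.088,.095])])"
```

```text
time_s: 9.8
eef_pos: [0.5106, -0.3057, 0.0259]
orientation: [180.0, -0.0, 171.7]
contact_force: [0.4, 0.4, -0.8]
gripper_width: -0.0003
grasp_force: 0.0
[array([250.55087272, 395.56783856]), array([256.41867752, 353.68960961]), array([253.24329423, 345.53601316]), array([241.45532642, 430.97473992])]
[array([422.88430025, 317.18607732]), array([430.11015779, 229.45512178])]
```

```bash
python3 -c "
from h import *
for z in(.12,.133,.145,.16): print(z,(proj('side',[.462,-.160,z])-[200,150])*4)
print(status.get_obs()['joint_pos'])
shot('top','t6',340,180,60,45,8)"
```

```text
0.12 [264.96222144 367.50590687]
0.133 [264.94994791 351.97455994]
0.145 [264.93837771 337.33322933]
0.16 [264.9235787  318.60604866]
[-3.92335595e+01  2.49843149e+01  9.30453564e+01 -1.19273826e-03
  6.19845747e+01 -1.20901371e+02]
```

View pics/t6.png

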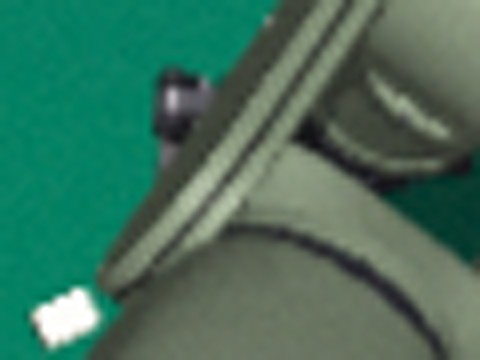

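Both side views put the fingertips about 28 mm higher than the reported TCP, so they closed above the 50 mm fin. I'll check this with a gentle touch on the fin top.

```bash
for i in 1; do python3 jog.py '[[0,0,0,0,0,0.002,0],[0,0,0,0,0,0.002,0]]'; python3 jog.py '[[0,0,0,0,0,0.002,0],[0,0,0,0,0,0.002,0]]'; python3 jog.py '[[0,0,0,0,0,0.0015,0],[0,0,0,0,0,0.0015,0]]';  done | grep -E "pos|contact"
```

```text
eef_pos: [0.5105, -0.3055, 0.0236]
contact_force: [-0.9, 0.6, 0.2]
eef_pos: [0.5105, -0.3055, 0.0215]
contact_force: [0.8, 0.2, -0.1]
eef_pos: [0.5105, -0.3055, 0.0201]
contact_force: [0.7, -0.5, -0.0]
```

```bash
for i in 1; do python3 jog.py '[[0,0,0,0,0,0.002,0],[0,0,0,0,0,0.002,0]]'; python3 jog.py '[[0,0,0,0,0,0.002,0],[0,0,0,0,0,0.002,0]]'; python3 jog.py '[[0,0,0,0,0,0.002,0],[0,0,0,0,0,0.002,0]]';  done | grep -E "pos|contact"; python3 -c "
from h import *
shot('side','s7',270,260,80,75,7)"
```

```text
eef_pos: [0.5105, -0.3055, 0.0181]
contact_force: [0.8, 0.6, -0.3]
eef_pos: [0.5105, -0.3055, 0.0161]
contact_force: [-0.6, -0.1, -0.2]
eef_pos: [0.5111, -0.306, 0.0148]
contact_force: [-0.0, 0.1, -0.3]
```

View pics/s7.png

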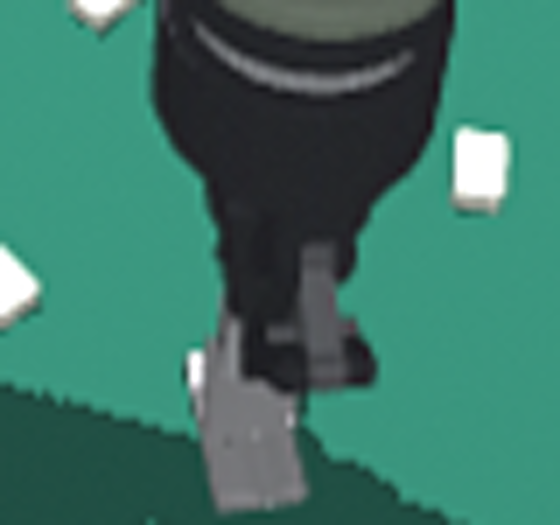

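The tip still isn't touching at TCP z 0.015, and the black finger part moved only from row 372 to 388. Ten pictures have been viewed, so from here I'll use numbers only: the difference between the two views shows where the finger really ends.

```bash
python3 - <<'E'
from h import *
a=cv2.imread("pics/s6_raw.png").astype(int);b=cv2.imread("pics/s7_raw.png").astype(int)
d=np.abs(a-b).max(2)
for v in range(300,336): print(v,[u for u in range(285,335) if d[v,u]>20])
g=b.mean(2).astype(int)
print(g[306:334,294:328])
for z in(.015,.05): print("top proj TCP",proj("top",[.511,-.306,z]),"side",proj("side",[.511,-.306,z]))
E
```

```text
300 [301, 302, 313, 318, 319]
301 [301, 302, 313, 318]
302 [301, 302, 313, 318, 319, 320]
303 [301, 302, 313, 318, 319, 320, 321]
304 [301, 302, 303, 304, 309, 310, 311, 312, 318, 319, 320, 321, 322]
305 [301, 302, 303, 304, 305, 309, 310, 311, 313, 319, 320, 321, 322, 323]
306 [301, 302, 304, 305, 312, 313, 314, 320, 321, 322, 323]
307 [301, 302, 304, 305, 308, 309, 310, 311, 312, 313, 314, 315, 317, 320, 321, 322, 323, 324]
308 [301, 304, 305, 308, 309, 310, 311, 312, 313, 314, 315, 319, 321, 322, 323, 324]
309 [301, 304, 305, 314, 319, 320, 322, 323, 324]
310 [304, 314, 319, 323, 324]
311 [304, 314]
312 [304, 305, 313, 314, 318, 319, 320, 321, 322, 323]
313 [304, 305, 306, 307, 308, 309, 310, 311, 312, 313, 314, 315, 316, 317, 318, 319, 320, 321, 322, 323]
314 [305, 307, 308, 309, 310, 311, 312, 313, 314, 315, 316, 317, 318, 319, 320, 321, 322, 323]
315 [308, 309, 310, 311, 312, 313, 314, 315, 316, 317, 318, 319, 320, 321, 322]
316 [310, 311, 312, 315, 316]
317 []
318 []
319 [287, 289, 313]
320 [287, 289, 290, 292, 313]
321 [290, 292, 293, 296, 314]
322 [293, 295, 296, 297, 314]
3
[... 3665 characters left out ...]
0  59  59  56  93 121 124 125 127 125 122 114 118 118 122 127
  128 106  67  57  58  60  59  59  59  59  59  59  58  57  54 107]
 [ 59  59  60  59  59  56  78 121 126 130 131 131 128 116 127 112 108 103
  105  75  59  59  60  60  59  60  59  60  58  59  60  58  56  90]
 [ 58  60  58  59  58  57  68 105 110 106 106 102 102  91 110  84  77  68
   65  59  58  58  59  59  61  59  58  59  59  59  58  58  59  57]
 [ 59  60  60  58  59  58  62  77  77  67  65  58  56  55  55  58  57  57
   59  58  59  59  59  59  59  59  59  59  59  59  59  60  60  58]]
top proj TCP [367.99916604 201.58477205] side [305.58298205 319.21926809]
top proj TCP [370.59879593 200.05424106] side [306.79905596 310.57790464]
```

```bash
for i in 1; do python3 jog.py '[[0,0,0,0,0,0.0015,0],[0,0,0,0,0,0.0015,0]]'; python3 jog.py '[[0,0,0,0,0,0.0015,0],[0,0,0,0,0,0.0015,0]]'; python3 jog.py '[[0,0,0,0,0,0.0015,0],[0,0,0,0,0,0.0015,0]]';  done | grep -E "pos|contact"
```

```text
eef_pos: [0.5112, -0.306, 0.0147]
contact_force: [-2.7, 1.5, 8.6]
eef_pos: [0.5116, -0.3061, 0.0147]
contact_force: [-5.4, 4.3, 16.0]
eef_pos: [0.512, -0.3063, 0.0147]
contact_force: [-6.7, 6.1, 23.1]
```

Contact at TCP 0.0147 on the 50 mm fin top, so the real fingertips are 35 mm above the reported TCP. I'll back off, recheck the die, and grip 35 mm lower.

```bash
python3 jog.py '[[0,0,0,0,0,-0.03,0.0],[0,0,0,0,0,-0.07,0.0],[0,0,0,0,0,-0.105,0.085],[0,0,0,0,0,-0.12,0.085],[0,0,0,0,0,-0.12,0.085],[0,0,0,0,0,-0.12,0.085],[0,0,0,0,0,-0.12,0.085],[0,0,0,0,0,-0.12,0.085],[0,0,0,0,0,-0.12,0.085]]'; python3 - <<'E'
from h import *
shot('side','s8',270,260,80,75,7)
for lo in(75,100,150):
  for c in comps('s8',(292,300,26,36),lo,amin=4): 
    p,*r=rect('side',c,.05); print(lo,r,c.mean(0).round(1),c.min(0),c.max(0))
g=cv2.imread('pics/s8_raw.png').mean(2).astype(int); print(g[304:334,294:320])
E
```

```text
time_s: 12.15
eef_pos: [0.5094, -0.3047, 0.1277]
orientation: [179.9, -0.2, 171.7]
contact_force: [-0.0, 0.1, -0.3]
gripper_width: 0.0831
grasp_force: 0.0
75 [array([ 502.2, -324.3]), array([57.7, 35.6]), 79.8] [305.4 319.5] [296.125 306.375] [313.625 333.125]
100 [array([ 502.3, -323.8]), array([56.5, 35.3]), 79.5] [305.2 319.3] [296.125 306.375] [313.125 332.375]
150 [array([ 489.4, -337.2]), array([11.9, 21.5]), 36.1] [302.2 326.5] [298.625 321.625] [306.875 330.625]
150 [array([ 489.8, -308.1]), array([18.4,  4.7]), 71.4] [297.7 313.5] [296.375 309.875] [298.625 317.875]
150 [array([ 518.4, -306.8]), array([7., 7.]), 75.4] [310.4 309.9] [308.625 308.625] [311.875 311.625]
150 [array([ 503. , -301.9]), array([13.4, 14.1]), 75.4] [302.4 309.8] [299.125 306.875] [305.875 312.625]
[[113 114 114 114 113 114 114 113 114 113 113 114 114 114 114 113 114 114
  114 114 115 114 113 115 114 113]
 [114 113 114 114 114 113 113 113 113 112 113 114 113 115 114 114 114 114
  114 115 114 114 113 113 114 113]
 [114 114 114 113 113 112 110 109 107 107 108 106 108 110 113 113 116 117
  104 112 113 11
[... 2262 characters left out ...]
15 117 119
  122  75  58  60  60  59  57  93]
 [ 95  94 113 114 113 101 219 229 254 254 252 251 217 133 117 116 116 119
  121  85  61  60  60  60  59  57]
 [ 56  56  91  95 113 110 104 105 219 230 226 252 234 139 116 116 119 124
  127 104  67  61  60  61  59  59]
 [ 59  58  57  56  91  95  96 118 117 118 116 222 144 112 118 119 124 129
  129 107  68  59  60  60  61  61]
 [ 60  60  59  58  57  56  77 122 127 129 129 127 126 114 128 112 110 105
  107  76  60  60  60  61  60  60]
 [ 59  60  60  60  59  57  69 106 112 106 107 104 103  92 112  85  79  68
   67  59  60  59  59  60  60  61]
 [ 60  60  60  60  60  60  63  78  79  69  66  57  56  56  57  58  57  59
   60  60  60  59  60  60  60  60]]
```

```bash
python3 -c "
from h import *
yaw()
go(.5112,-.3045,-.009,171.7)"
```

```text
12.2 [ 0.5097 -0.3049  0.128 ] [179.89  -0.18 171.67] 0.0849957059812612
rot [ 0.1 -0.2 -0. ] d [-0.0019  0.0003  0.137 ] rows 3.2848395012365756 0.029719916470523057 t 12.2
```

```bash
python3 jog.py '[[0,0,0,-0.001,0,0.04,0.085],[0,0,0,-0.001,0,0.08,0.085],[0,0,0,-0.001,0,0.115,0.085],[0,0,0,-0.001,0,0.13,0.085],[0,0,0,-0.001,0,0.135,0.085],[0,0,0,-0.001,0,0.135,0.085]]'; python3 jog.py '[[0,0,0,0,0,0,0.01],[0,0,0,0,0,0,0.01],[0,0,0,0,0,0,0.01],[0,0,0,0,0,0,0.01],[0,0,0,0,0,0,0.01],[0,0,0,0,0,0,0.01],[0,0,0,0,0,0,0.01]]' 60;python3 -c "
from h import *
go(*shoe(-45,0),.055,179.5)"
```

```text
time_s: 12.7
eef_pos: [0.51, -0.3045, -0.0076]
orientation: [179.8, -0.3, 171.7]
contact_force: [-0.5, 1.0, -0.2]
gripper_width: 0.085
grasp_force: 0.0
time_s: 13.28
eef_pos: [0.5123, -0.3063, -0.004]
orientation: [-180.0, 0.1, 171.7]
contact_force: [-0.3, 0.2, 3.2]
gripper_width: 0.0108
grasp_force: 44.8
rot [-0.1  0.1 -7.8] d [ 0.0739  0.3891 -0.0594] rows 9.603681207156407 1.0928734639727562 t 13.2833
```

```bash
python3 jog.py '[[0,0,0,0,0,0,0.01],[0,0,0,0,0,-0.035,0.01],[0,0,0,0,0,-0.06,0.01],[0,0,-7.8,0.074,0.389,-0.06,0.01],[0,0,-7.8,0.074,0.389,-0.06,0.01],[0,0,-7.8,0.074,0.389,-0.06,0.01],[0,0,-7.8,0.074,0.389,-0.06,0.01],[0,0,-7.8,0.074,0.389,-0.06,0.01],[0,0,-7.8,0.074,0.389,-0.06,0.01],[0,0,-7.8,0.074,0.389,-0.06,0.01]]'; python3 -c "
from h import *
go(*shoe(-45,0),.055,179.5)"
```

```text
time_s: 14.12
eef_pos: [0.498, -0.0125, 0.0544]
orientation: [180.0, -0.1, 179.4]
contact_force: [1.4, 0.4, -1.5]
gripper_width: 0.011
grasp_force: 44.6
rot [ 0.  -0.1 -0.1] d [ 0.0035  0.102  -0.0006] rows 2.4465065375922577 0.012233322121192599 t 14.1167
```

```bash
python3 jog.py '[[0,0,0,0.002,0.095,0,0.01],[0,0,0,0.002,0.095,0,0.01],[0,0,0,0.002,0.095,0,0.01],[0,0,0,0.002,0.095,0,0.01],[0,0,0,0.002,0.095,0,0.01],[0,0,0,0.002,0.095,0,0.01],[0,0,0,0.002,0.095,0,0.01],[0,0,0,0.002,0.095,0,0.01]]'; python3 -c "
from h import *
go(*shoe(-45,-.3),.018,179.5)"
```

```text
time_s: 14.78
eef_pos: [0.4983, 0.0791, 0.0549]
orientation: [-180.0, -0.0, 179.3]
contact_force: [0.6, -0.1, -1.3]
gripper_width: 0.0112
grasp_force: 44.7
rot [-0.  -0.  -0.2] d [0.0029 0.0101 0.0369] rows 0.9192447613869895 0.02325273074977072 t 14.7833
```

```bash
python3 jog.py '[[0,0,0,0.003,0.01,0.02,0.01],[0,0,0,0.003,0.01,0.034,0.01],[0,0,0,0.003,0.01,0.037,0.01],[0,0,0,0.003,0.01,0.037,0.01],[0,0,0,0.003,0.01,0.037,0.01]]'; python3 jog.py '[[0,0,0,0,0,0.0015,0.01],[0,0,0,0,0,0.0015,0.01]]' | grep -E "pos|cont"; python3 jog.py '[[0,0,0,0,0,0.0015,0.01],[0,0,0,0,0,0.0015,0.01]]' | grep -E "pos|cont"
```

```text
time_s: 15.2
eef_pos: [0.4958, 0.0898, 0.0183]
orientation: [-180.0, 0.0, 179.4]
contact_force: [0.1, 0.4, -1.1]
gripper_width: 0.0109
grasp_force: 44.8
eef_pos: [0.496, 0.0903, 0.0171]
contact_force: [-0.5, -0.8, -1.6]
eef_pos: [0.4962, 0.0904, 0.016]
contact_force: [-0.5, -0.4, 2.7]
```

```bash
python3 jog.py '[[0,0,0,0,-0.0017,-0.0012,0.01],[0,0,0,-0.008,-0.0017,-0.0012,0.01],[0,0,0,-0.016,-0.0017,-0.0012,0.01],[0,0,0,-0.024,-0.0017,-0.0012,0.01],[0,0,0,-0.032,-0.0017,-0.0012,0.01],[0,0,0,-0.04,-0.0017,-0.0012,0.01],[0,0,0,-0.046,-0.0017,-0.0012,0.01],[0,0,0,-0.046,-0.0017,-0.0012,0.01]]'; python3 jog.py '[[0,0,0,-0.008,0,0,0.01],[0,0,0,-0.018,0,0,0.01],[0,0,0,-0.028,0,0,0.01],[0,0,0,-0.038,0,0,0.01],[0,0,0,-0.046,0,0,0.01],[0,0,0,-0.046,0,0,0.01]]'
```

```text
time_s: 16.2
eef_pos: [0.5433, 0.0884, 0.0164]
orientation: [180.0, 0.1, 179.5]
contact_force: [-0.5, -0.1, -0.8]
gripper_width: 0.0109
grasp_force: 44.7
time_s: 16.7
eef_pos: [0.5891, 0.0879, 0.0165]
orientation: [-180.0, 0.1, 179.5]
contact_force: [0.7, -0.3, -2.0]
gripper_width: 0.011
grasp_force: 44.7
```

```bash
for i in 1; do python3 jog.py '[[0,0,0,-0.003,0,0,0.01],[0,0,0,-0.003,0,0,0.01]]'; python3 jog.py '[[0,0,0,-0.003,0,0,0.01],[0,0,0,-0.003,0,0,0.01]]'; python3 jog.py '[[0,0,0,-0.003,0,0,0.01],[0,0,0,-0.003,0,0,0.01]]'; done | grep -E "pos|cont"
```

```text
eef_pos: [0.5902, 0.088, 0.0161]
contact_force: [-1.0, -0.2, -1.0]
eef_pos: [0.5934, 0.088, 0.0162]
contact_force: [0.6, -1.5, -2.3]
eef_pos: [0.5956, 0.088, 0.016]
contact_force: [-2.7, 0.5, 0.7]
```

```bash
for i in 1; do python3 jog.py '[[0,0,0,-0.002,0,0.0005,0.01],[0,0,0,-0.002,0,0.0005,0.01]]'; python3 jog.py '[[0,0,0,-0.003,0,0,0.01],[0,0,0,-0.003,0,0,0.01]]';  done | grep -E "pos|cont"
```

```text
eef_pos: [0.5954, 0.0881, 0.016]
contact_force: [-9.3, -0.4, 7.8]
eef_pos: [0.5952, 0.0881, 0.016]
contact_force: [-17.4, -0.9, 14.8]
```

```bash
python3 jog.py '[[0,0,0,0.004,0,0,0.04],[0,0,0,0.004,0,0,0.04],[0,0,0,0.004,0,0,0.04],[0,0,0,0.004,0,-0.03,0.04],[0,0,0,0.004,0,-0.07,0.04],[0,0,0,0.004,0,-0.09,0.06],[0,0,0,0.004,0,-0.09,0.085],[0,0,0,0.004,0,-0.09,0.085]]'; python3 -c "
from h import *
go(.5865,-.1454,.11,160.2)"
```

```text
time_s: 18.2
eef_pos: [0.5997, 0.0879, 0.1081]
orientation: [180.0, 0.3, 179.5]
contact_force: [-0.8, 0.1, 0.1]
gripper_width: 0.0747
grasp_force: 0.0
rot [ 0.1  0.3 19.3] d [ 0.011  -0.2334 -0.002 ] rows 5.60299772817401 2.6908979179994468 t 18.2
```

```bash
python3 jog.py '[[0,0,19.3,0.01,-0.233,-0.004,0.085],[0,0,19.3,0.01,-0.233,-0.004,0.085],[0,0,19.3,0.01,-0.233,-0.004,0.085],[0,0,19.3,0.01,-0.233,-0.004,0.085],[0,0,19.3,0.01,-0.233,-0.004,0.085],[0,0,19.3,0.01,-0.233,-0.004,0.085],[0,0,19.3,0.01,-0.233,-0.004,0.085],[0,0,19.3,0.01,-0.233,-0.004,0.085],[0,0,19.3,0.01,-0.233,-0.004,0.085],[0,0,19.3,0.01,-0.233,-0.004,0.085]]'; python3 - <<'E'
from h import *
go(.5865,-.1454,-.008,160.2)
shot('side','s9',240,140,110,80,7); shot('top','t9',220,140,70,95,6)
# white/grey tops in the slot: fin tops of tall (z .095) and short (z .070)
for lo in(150,190):
  for c in comps('s9',(262,150,60,55),lo,amin=3):
    print(lo,c.min(0).round(1),c.max(0).round(1),[ (rect('side',c,z)[1:]) for z in(.07,.095)])
E
```

```text
time_s: 19.03
eef_pos: [0.5845, -0.1433, 0.1085]
orientation: [180.0, -0.1, 160.3]
contact_force: [0.5, 0.4, -0.0]
gripper_width: 0.0849
grasp_force: 0.0
rot [ 0.  -0.1  0.1] d [-0.0028 -0.0014  0.1165] rows 2.795150105423835 0.019972536911623616 t 19.0333
150 [263.9 200.9] [272.9 204.4] [(array([515.2,  16.4]), array([14.1, 24.5]), 75.0), (array([507.9,  -9.8]), array([13.5, 23.5]), 75.0)]
150 [270.9 190.1] [311.4 204.4] [(array([582.4,  20.7]), array([ 57.3, 113. ]), 77.9), (array([572.6,  -5.6]), array([ 55.1, 108.7]), 77.9)]
150 [306.4 180.9] [310.9 187.9] [(array([648.8,  61.4]), array([32.3,  9.8]), 84.6), (array([636.5,  33.6]), array([31.1,  9.4]), 84.6)]
150 [261.6 175.9] [292.9 191.6] [(array([561.5,  86.9]), array([63. , 97.6]), 82.4), (array([552.5,  58. ]), array([60.6, 93.9]), 82.4)]
150 [292.6 171.1] [303.1 175.6] [(array([634.6, 117.4]), array([16.3, 34.2]), 89.7), (array([622.9,  87.4]), array([15.7, 32.9]), 89.7)]
190 [264.4 201.4] [272.4 204.4] [(array([514.9,  15.4]), array([12. , 21.8]), 75.0), (array([507.7, -10.7]), array([11.6, 21. ]), 75.0)]
190 [271.1 190.6] [310.9 204.4] [(array([582.6,  18.3]), array([ 52.1, 110.9]), 81.7), (array([572.8,  -8. ]), array([ 50.2, 106.6]), 81.7)]
190 [306.6 181.1] [310.6 187.4] [(array([649.,  62.]), array([29. ,  8.1]), 88.1), (array([636.7,  34.1]), array([27.9,  7.7]), 88.1)]
190 [261.6 175.9] [292.4 191.1] [(array([561.3,  87.9]), array([59.8, 96.6]), 83.2), (array([552.3,  59. ]), array([57.6, 92.9]), 83.2)]
190 [292.9 171.4] [302.6 175.1] [(array([634.4, 118. ]), array([31.6, 13.4]), 0.3), (array([622.7,  87.9]), array([30.4, 12.9]), 0.3)]
```

```bash
python3 jog.py '[[0,0,0,-0.0015,-0.001,0.04,0.085],[0,0,0,-0.0015,-0.001,0.08,0.085],[0,0,0,-0.0015,-0.001,0.105,0.085],[0,0,0,-0.0015,-0.001,0.115,0.085],[0,0,0,-0.0015,-0.001,0.115,0.085]]'; python3 jog.py '[[0,0,0,0,0,0,0.01],[0,0,0,0,0,0,0.01],[0,0,0,0,0,0,0.01],[0,0,0,0,0,0,0.01],[0,0,0,0,0,0,0.01],[0,0,0,0,0,0,0.01],[0,0,0,0,0,0,0.01],[0,0,0,0,0,0,0.01]]' 60;python3 -c "
from h import *
go(*shoe(-50,0),.055,179.4)"
```

```text
time_s: 19.55
eef_pos: [0.5833, -0.1442, -0.0086]
orientation: [180.0, -0.4, 160.3]
contact_force: [-0.1, -0.6, 0.2]
gripper_width: 0.085
grasp_force: 0.0
time_s: 20.22
eef_pos: [0.5871, -0.1467, -0.0041]
orientation: [180.0, 0.1, 160.2]
contact_force: [-0.7, -0.1, 6.0]
gripper_width: 0.0109
grasp_force: 49.2
rot [ -0.    0.1 -19.2] d [ 0.1709  0.1894 -0.0594] rows 6.281914872849007 2.686437482816055 t 20.2167
```

```bash
python3 jog.py '[[0,0,0,0,0,0,0.01],[0,0,0,0,0,-0.035,0.01],[0,0,0,0,0,-0.06,0.01],[0,0,-19.2,0.171,0.189,-0.06,0.01],[0,0,-19.2,0.171,0.189,-0.06,0.01],[0,0,-19.2,0.171,0.189,-0.06,0.01],[0,0,-19.2,0.171,0.189,-0.06,0.01],[0,0,-19.2,0.171,0.189,-0.06,0.01],[0,0,-19.2,0.171,0.189,-0.06,0.01],[0,0,-19.2,0.171,0.189,-0.06,0.01]]' >/dev/null; python3 jog.py '[[0,0,0,0,0,0,0.01],[0,0,0,0,0,0,0.01],[0,0,0,0,0,0,0.01],[0,0,0,0,0,0,0.01]]'; python3 -c "
from h import *
go(*shoe(-50,-.3),.018,179.5)"
```

```text
time_s: 21.38
eef_pos: [0.4901, 0.088, 0.0546]
orientation: [-180.0, 0.0, 179.3]
contact_force: [0.4, 0.1, -2.7]
gripper_width: 0.0111
grasp_force: 49.0
rot [-0.   0.  -0.2] d [-0.0003  0.0012  0.0366] rows 0.8788294474586757 0.033818887070403286 t 21.3833
```

```bash
python3 jog.py '[[0,0,-0.2,0,0.001,0.02,0.01],[0,0,-0.2,0,0.001,0.034,0.01],[0,0,-0.2,0,0.001,0.037,0.01],[0,0,-0.2,0,0.001,0.037,0.01],[0,0,-0.2,0,0.001,0.037,0.01]]'; python3 jog.py '[[0,0,0,0,0,0.0015,0.01],[0,0,0,0,0,0.0015,0.01]]' | grep -E "pos|cont"; python3 jog.py '[[0,0,0,0,0,0.0015,0.01],[0,0,0,0,0,0.0015,0.01]]' | grep -E "pos|cont"
```

```text
time_s: 21.8
eef_pos: [0.4901, 0.0896, 0.0179]
orientation: [-180.0, 0.0, 179.5]
contact_force: [0.8, -0.1, -3.8]
gripper_width: 0.0112
grasp_force: 49.2
eef_pos: [0.4901, 0.0901, 0.0166]
contact_force: [-0.4, -0.5, -2.6]
eef_pos: [0.4902, 0.0903, 0.0159]
contact_force: [-2.7, -0.2, 3.5]
```

```bash
python3 jog.py '[[0,0,0,0,-0.0017,-0.0012,0.01],[0,0,0,-0.008,-0.0017,-0.0012,0.01],[0,0,0,-0.016,-0.0017,-0.0012,0.01],[0,0,0,-0.024,-0.0017,-0.0012,0.01],[0,0,0,-0.032,-0.0017,-0.0012,0.01],[0,0,0,-0.04,-0.0017,-0.0012,0.01],[0,0,0,-0.046,-0.0017,-0.0012,0.01],[0,0,0,-0.046,-0.0017,-0.0012,0.01]]'|grep -E "pos|cont"; python3 jog.py '[[0,0,0,-0.008,0,0,0.01],[0,0,0,-0.016,0,0,0.01],[0,0,0,-0.021,0,0,0.01],[0,0,0,-0.021,0,0,0.01]]'|grep -E "pos|cont";python3 jog.py '[[0,0,0,-0.003,0,0,0.01],[0,0,0,-0.003,0,0,0.01]]'|grep -E "pos|cont"
```

```text
eef_pos: [0.5377, 0.0882, 0.0161]
contact_force: [0.0, 0.1, -3.2]
eef_pos: [0.558, 0.0881, 0.0159]
contact_force: [0.5, -0.3, -2.1]
eef_pos: [0.5597, 0.0882, 0.016]
contact_force: [-0.2, -0.2, 1.2]
```

```bash
for i in 1; do python3 jog.py '[[0,0,0,-0.003,0,0,0.01],[0,0,0,-0.003,0,0,0.01]]'; python3 jog.py '[[0,0,0,-0.003,0,0,0.01],[0,0,0,-0.003,0,0,0.01]]'; python3 jog.py '[[0,0,0,-0.003,0,0,0.01],[0,0,0,-0.003,0,0,0.01]]'; done | grep -E "pos|cont"
```

```text
eef_pos: [0.5624, 0.0882, 0.0159]
contact_force: [-1.0, -0.4, 1.0]
eef_pos: [0.5622, 0.0882, 0.016]
contact_force: [-10.5, 0.2, 10.0]
eef_pos: [0.562, 0.0883, 0.016]
contact_force: [-18.6, -1.3, 17.7]
```

```bash
python3 jog.py '[[0,0,0,-0.003,0,0,0.01],[0,0,0,-0.003,0,0,0.01]]'|grep -E "pos|cont"; python3 jog.py '[[0,0,0,0.006,0,0,0.04],[0,0,0,0.006,0,0,0.04],[0,0,0,0.006,0,0,0.04],[0,0,0,0.006,0,-0.03,0.04],[0,0,0,0.006,0,-0.07,0.04],[0,0,0,0.006,0,-0.1,0.04],[0,0,0,0.006,0,-0.1,0.04],[0,0,0,0.006,0,-0.1,0.04]]'; python3 - <<'E'
from h import *
t=two((218.75,216.25),(234.2,166)); print("post mid two-view",t)
print("from side top", ray("side",234.2,162.0,.09), "top", ray("top",218.75,216.25,.088))
SH[0]=.5425; SH[1]=.0887
print("pivot",shoe(-9,50),"shut",shoe(-9,-47))
E
```

```text
eef_pos: [0.5618, 0.0883, 0.0161]
contact_force: [-26.5, -1.6, 25.6]
time_s: 24.63
eef_pos: [0.5689, 0.0881, 0.119]
orientation: [180.0, 0.5, 179.6]
contact_force: [0.3, 0.1, -0.5]
gripper_width: 0.04
grasp_force: 0.0
post mid two-view [0.45764363 0.19889745 0.07388336]
from side top [0.45713287 0.19716583 0.09      ] top [0.45722001 0.19726279 0.088     ]
pivot [0.53402408 0.1387915 ] shut [0.53300832 0.04179682]
```

```bash
python3 -c "
from h import *
go(.457,.1973,.11,180)"; python3 jog.py '[[0,0,0,0.108,0.109,0,0.085],[0,0,0,0.108,0.109,0,0.085],[0,0,0,0.108,0.109,0,0.085],[0,0,0,0.108,0.109,0,0.085],[0,0,0,0.108,0.109,0,0.085],[0,0,0,0.108,0.109,0,0.085],[0,0,0,0.108,0.109,0,0.085],[0,0,0,0.108,0.109,0,0.085]]'; python3 -c "
from h import *
go(.457,.1973,.025,180)"
```

```text
rot [ 0.   0.5 -0.4] d [0.1128 0.1084 0.0081] rows 3.755678063240971 0.0878435300730436 t 24.6333
time_s: 25.3
eef_pos: [0.4589, 0.1972, 0.1153]
orientation: [-180.0, -0.0, 179.5]
contact_force: [-1.0, -0.3, 0.5]
gripper_width: 0.0851
grasp_force: 0.0
rot [-0.  -0.  -0.5] d [0.0019 0.0001 0.0903] rows 2.166169724231961 0.06890135051767615 t 25.3
```

Check the dies while the view is clear, then lower around the post and grip.

```bash
python3 - <<'E'
from h import *
shot('side','s10',240,140,110,80,7)
g=cv2.imread('pics/s10_raw.png'); 
# bright fin tops, sampled along the slot axis at each expected top height
for nm,x,L,z in(("tall",.6316,44,.095),("short",.5955,28,.07),("notched",.5624,38,.084)):
    print(nm,[int(g[tuple(np.round(proj('side',[x+d/1000-.0014,.0884+.0012,z])).astype(int)[::-1])].mean()) for d in range(-L//2-8,L//2+9,4)])
E
python3 jog.py '[[0,0,0,0.0015,0,0.03,0.085],[0,0,0,0.0015,0,0.06,0.085],[0,0,0,0.0015,0,0.09,0.085],[0,0,0,0.0015,0,0.09,0.085],[0,0,0,0.0015,0,0.09,0.0],[0,0,0,0.0015,0,0.09,0.0],[0,0,0,0.0015,0,0.09,0.0],[0,0,0,0.0015,0,0.09,0.0],[0,0,0,0.0015,0,0.09,0.0],[0,0,0,0.0015,0,0.09,0.0]]' 25
```

```text
tall [105, 93, 201, 231, 203, 221, 223, 227, 228, 201, 223, 224, 225, 146, 106, 106]
short [113, 112, 106, 219, 218, 222, 212, 214, 217, 127, 110, 115]
notched [254, 255, 217, 221, 221, 252, 250, 243, 205, 216, 224, 231, 242, 253]
time_s: 26.18
eef_pos: [0.4576, 0.1984, 0.0271]
orientation: [179.9, 0.1, 179.6]
contact_force: [-0.9, 2.9, 0.9]
gripper_width: 0.0115
grasp_force: 1.5
```

```bash
python3 jog.py '[[0,0,0,0,0,0,0],[0,0,0,0,0,0,0]]' 25; python3 - <<'E'
from h import *
o=status.get_obs(); a=R.from_euler('xyz',o["orientation"],degrees=True); p=o["eef_pos"]
pv=np.array([.534,.1388]); v=p[:2]-pv; r=np.hypot(*v); th=np.arctan2(-v[0],-v[1]); print(r,np.degrees(th))
for k in range(1,21):
    t=th+( -.0105-th)*k/20; q=pv+r*np.array([-np.sin(t),-np.cos(t)]); print(k,a.inv().apply([*(q-p[:2]),0])[:2].round(3))
E
```

```text
time_s: 26.35
eef_pos: [0.4575, 0.1984, 0.0271]
orientation: [180.0, 0.1, 179.6]
contact_force: [-0.9, -0.2, 7.1]
gripper_width: 0.011
grasp_force: 25.3
0.09691305722564666 127.91489948800911
1 [ 0.006 -0.009]
2 [ 0.011 -0.019]
3 [ 0.015 -0.029]
4 [ 0.018 -0.039]
5 [ 0.02 -0.05]
6 [ 0.02  -0.061]
7 [ 0.019 -0.072]
8 [ 0.017 -0.082]
9 [ 0.014 -0.093]
10 [ 0.01  -0.103]
11 [ 0.004 -0.112]
12 [-0.002 -0.121]
13 [-0.01  -0.129]
14 [-0.018 -0.136]
15 [-0.027 -0.142]
16 [-0.036 -0.147]
17 [-0.047 -0.151]
18 [-0.057 -0.154]
19 [-0.068 -0.155]
20 [-0.079 -0.156]
```

```bash
python3 jog.py '[[0,0,0,0.006,-0.009,0,0],[0,0,0,0.011,-0.019,0,0],[0,0,0,0.015,-0.029,0,0],[0,0,0,0.018,-0.039,0,0],[0,0,0,0.02,-0.05,0,0],[0,0,0,0.02,-0.061,0,0],[0,0,0,0.019,-0.072,0,0],[0,0,0,0.017,-0.082,0,0],[0,0,0,0.014,-0.093,0,0],[0,0,0,0.01,-0.103,0,0]]'; python3 jog.py '[[0,0,0,-0.006,-0.009,0,0],[0,0,0,-0.012,-0.018,0,0],[0,0,0,-0.02,-0.026,0,0],[0,0,0,-0.028,-0.033,0,0],[0,0,0,-0.037,-0.039,0,0],[0,0,0,-0.046,-0.044,0,0],[0,0,0,-0.057,-0.048,0,0],[0,0,0,-0.067,-0.051,0,0],[0,0,0,-0.078,-0.052,0,0],[0,0,0,-0.085,-0.053,0,0]]'
```

```text
time_s: 27.18
eef_pos: [0.4464, 0.0948, 0.0266]
orientation: [180.0, 0.1, 179.6]
contact_force: [0.5, 3.4, 4.3]
gripper_width: 0.0108
grasp_force: 25.6
time_s: 28.02
eef_pos: [0.5302, 0.0422, 0.0259]
orientation: [179.9, -0.2, 179.5]
contact_force: [-18.2, 6.9, 17.0]
gripper_width: 0.0112
grasp_force: 27.3
```

```bash
python3 jog.py '[[0,0,0,0,0,0,0],[0,0,0,0,0,0,0]]'|grep -E "pos|cont"; python3 jog.py '[[0,0,0,0.004,0,0,0.04],[0,0,0,0.004,0,0,0.04],[0,0,0,0.004,0,0,0.04],[0,0,0,0.004,0,-0.04,0.04],[0,0,0,0.004,0,-0.08,0.04],[0,0,0,0.004,0,-0.12,0.04],[0,0,0,0.15,0,-0.12,0.04],[0,0,0,0.15,0,-0.12,0.04],[0,0,0,0.15,0,-0.12,0.04],[0,0,0,0.15,0,-0.12,0.04]]'; python3 - <<'E'
from h import *
shot('side','s11',240,140,110,80,7);shot('top','t11',220,140,70,95,6)
for n,f,roi in(("side","s11",(255,170,30,45)),("top","t11",(245,195,28,22))):
    for c in comps(f,roi,0,50,amin=2): print(n,c.min(0),c.max(0),c.mean(0).round(2))
print("exp side base/top",proj("side",[.533-.0014,.0418+.0012,.046]),proj("side",[.533-.0014,.0418+.0012,.09]),"top",proj("top",[.533,.0418,.09]))
E
```

```text
eef_pos: [0.5302, 0.0422, 0.026]
contact_force: [-3.3, 4.6, 8.2]
time_s: 29.02
eef_pos: [0.3757, 0.0426, 0.1445]
orientation: [-180.0, -0.2, 179.6]
contact_force: [-0.9, 0.1, -0.8]
gripper_width: 0.0398
grasp_force: 0.0
side [269.375 189.375] [273.125 202.375] [271.42 196.16]
top [269.125 194.625] [270.875 210.125] [270.56 202.1 ]
top [265.875 194.625] [267.375 196.125] [266.66 195.34]
exp side base/top [271.49114139 201.68614849] [271.63970323 189.87604305] top [266.4397796  192.61532762]
```

```bash
python3 - <<'E'
from h import *
for c in comps("t11",(258,184,16,20),0,60,amin=1): print(c.min(0),c.max(0),c.mean(0).round(2), ray("top",*c.mean(0),.09))
go(.48,.042,.03,180)
E
python3 jog.py '[[0,0,0,-0.03,0,0,0],[0,0,0,-0.07,0,0,0],[0,0,0,-0.1,0,0.03,0],[0,0,0,-0.1,0,0.07,0],[0,0,0,-0.1,0,0.105,0],[0,0,0,-0.1,0,0.115,0],[0,0,0,-0.1,0,0.115,0],[0,0,0,-0.1,0,0.115,0],[0,0,0,-0.1,0,0.115,0]]'
```

```text
[265.125 191.875] [270.875 203.375] [268.98 196.58] [0.51981411 0.03367803 0.09      ]
rot [-0.  -0.2 -0.4] d [-0.1037  0.0003  0.1144] rows 3.70235323737498 0.06510803421505876 t 29.1167
time_s: 29.87
eef_pos: [0.4829, 0.0415, 0.033]
orientation: [-180.0, 0.3, 179.6]
contact_force: [-0.1, 0.8, 0.3]
gripper_width: 0.0
grasp_force: 0.0
```

```bash
python3 jog.py '[[0,0,0,-0.01,0,0,0],[0,0,0,-0.02,0,0,0],[0,0,0,-0.026,0,0,0],[0,0,0,-0.03,0,0,0],[0,0,0,-0.03,0,0,0]]'|grep -E "pos|cont";  for i in 1; do python3 jog.py '[[0,0,0,-0.003,0,0,0],[0,0,0,-0.003,0,0,0]]'; python3 jog.py '[[0,0,0,-0.003,0,0,0],[0,0,0,-0.003,0,0,0]]'; python3 jog.py '[[0,0,0,-0.003,0,0,0],[0,0,0,-0.003,0,0,0]]'; done|grep -E "pos|cont"
```

```text
eef_pos: [0.5126, 0.0414, 0.0318]
contact_force: [-0.1, -0.2, 0.4]
eef_pos: [0.5138, 0.0415, 0.0309]
contact_force: [-0.1, -0.8, 0.3]
eef_pos: [0.515, 0.0416, 0.0304]
contact_force: [-4.2, -0.5, 2.0]
eef_pos: [0.5149, 0.0417, 0.0299]
contact_force: [-10.8, -1.0, 7.6]
```

```bash
python3 jog.py '[[0,0,0,0.02,0,0,0],[0,0,0,0.05,0,0,0],[0,0,0,0.08,0,-0.03,0],[0,0,0,0.1,0,-0.07,0],[0,0,0,0.12,0,-0.11,0],[0,0,0,0.12,0,-0.15,0],[0,0,0,0.12,0,-0.17,0],[0,0,0,0.12,0,-0.17,0],[0,0,0,0.12,0,-0.17,0]]'|grep -E "pos|cont"; python3 - <<'E'
from h import *
shot('side','s12',240,140,110,80,7)
g=cv2.imread('pics/s12_raw.png')
for nm,x,L,z in(("tall",.6316,44,.095),("short",.5955,28,.07),("notched",.5624,38,.084)):
    print(nm,[int(g[tuple(np.round(proj('side',[x+d/1000-.0014,.0884+.0012,z])).astype(int)[::-1])].mean()) for d in range(-L//2-8,L//2+9,4)])
for c in comps("s12",(255,180,30,25),0,50,amin=2): print("post",c.min(0),c.max(0))
a=cv2.imread("pics/side0.png").astype(int); d=(np.abs(a-g).max(2)>40).astype(np.uint8)
n,l,st,ce=cv2.connectedComponentsWithStats(d)
print([(s[:5].tolist()) for s in st[1:] if s[4]>15])
E
```

```text
eef_pos: [0.4013, 0.0422, 0.2031]
contact_force: [-1.1, 0.1, -0.4]
tall [106, 92, 202, 231, 204, 220, 223, 227, 228, 200, 224, 223, 225, 145, 105, 105]
short [112, 111, 106, 220, 218, 223, 213, 213, 217, 127, 110, 115]
notched [253, 254, 217, 221, 222, 252, 250, 243, 205, 217, 224, 231, 242, 253]
post [269.375 189.375] [273.125 202.375]
[[0, 0, 84, 182, 5703], [30, 0, 74, 10, 545], [128, 0, 53, 5, 172], [180, 0, 51, 101, 3024], [108, 7, 74, 77, 2387], [78, 13, 32, 16, 194], [226, 90, 5, 18, 38], [206, 111, 21, 44, 574], [97, 140, 81, 127, 2602], [0, 142, 43, 24, 112], [39, 156, 19, 31, 75], [43, 158, 37, 47, 1233], [232, 161, 29, 23, 179], [263, 170, 46, 35, 588], [0, 174, 24, 5, 45], [0, 178, 14, 2, 16], [0, 180, 17, 4, 31], [0, 184, 39, 38, 1051], [234, 185, 12, 4, 22], [270, 207, 5, 5, 16], [18, 219, 17, 4, 29], [85, 218, 11, 10, 61], [103, 226, 167, 78, 5247], [304, 240, 18, 29, 399], [0, 248, 43, 51, 1379], [20, 300, 72, 24, 926], [94, 305, 7, 5, 17], [296, 306, 18, 27, 377]]
```

```bash
python3 -c "
from station import manip, imaging, status
print(manip.close_job())"
```

```text
the job is handed in; nothing more can be done
None
```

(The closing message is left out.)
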